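# Light the jar on the mat

## Robot

A 7-joint arm with a two-finger parallel gripper is mounted at the origin on the work surface. World frame = base frame: x ahead of the robot, y to its left, z up, the work surface at z = 0. Lengths are in m, angles in rad, forces in N, time in s.
With the tool pointing down it reaches from about 0.4 to 0.9 m from the base axis. Payload 5.5 kg.
Tool frame: the origin (TCP) lies midway between the tips of the shut fingers; the grasp point (between the pads) lies 19 mm behind it; z points along the fingers, y is the direction in which the jaws open and shut (so a half turn about z gives the same grasp; the last joint's range is limited). The gripper opens to 92 mm and grips with 3 to 60 N. Pads are 19 mm wide; open, the fingers measure 130 mm over their backs; the gripper's body (75 mm by 190 mm) begins 47 mm behind the grasp point.
Start: joints at [1.528, 0.501, -0.427, 1.55, 0.221, 1.138, -0.21], TCP at [0.196, -0.62, 0.227] pointing down, gripper open.
Joint ranges: [-2.88, 2.88], [-0.31, 2.03], [-1.54, 1.56], [0.2, 2.42], [-1.41, 4.55], [0.19, 2.02], [-2.57, 2.57]. Speed limits (rad/s): [2.57, 2.57, 3.14, 3.14, 3.14, 3.14, 3.14].

## Interface

Orientations are given as a rotation vector (axis times angle).
In Python, from plant import arm, viewer gives the robot as it stands. The module is installed in compiled form; this text tells all that it offers. Calls block until the motion is done:
- arm.goto(position, orientation): joint-space move of the TCP to a pose.
- arm.move_straight(position, frame=None, feed=0.15, until_force=None): straight line of the TCP; frame=None keeps the orientation; feed is the mean speed in m/s. With until_force (N) it stops when the force on the tool has changed by that much, and returns True; else False.
- arm.set_joints(angles): joint-space move.
- arm.gripper_to(opening, force=None): finger opening in m; force is the grip in N (None keeps the last); returns when the fingers have stopped.
- arm.hold(seconds).
- arm.ik(position, orientation): joint angles nearest the present ones, or None.
- arm.read_state(): the state.
- viewer.grab_frame(name): name is "scene" or "top"; returns a dict with "frame" (384x512x3 uint8, red, green, blue), "depth" (384x512 float32, m along the optical axis (not along the pixel's ray), 0 where there is no reading), "fx", "fy", "cx", "cy" (pixels), "k1" (the pictures are not rectified: a ray, as slopes to the right and down, at radius r is drawn at 1 + k1 r^2 times it, then the intrinsics apply), "xyz" and "attitude" of the camera in the world. Camera axes: x right, y down, z forward; pixel columns grow to the right and rows downward; lengths in m; the calibration is good to about 2 mm. A picture is of the moment at which its call begins.
A pose or a line that the arm cannot do raises arm.PlanningError and nothing moves.
- arm.hand_in(): hands the job in, once; it reports no verdict.
The state is a dict: "t": time; "joint_pos": joint angles; "qd": joint speeds; "tau": joint torques, N m; "tcp_pos": TCP position; "eef_rot": TCP orientation; "ft_force": force on the tool from outside, world axes, zero at the start; "ft_torque": the same for the moment, N m; "width": finger opening in m.
Only numpy, scipy, OpenCV 4.12 (cv2) and the standard library are available. Lean on these libraries where they do the work, as an engineer would, in place of code of your own. Each camera call takes 0.05 s, during which the arm holds its last target.

## Task

Get the work lamp ready for scraping the jar that stands on the black mat: flip its toggle switch on, fully over towards the green dot, and push its swing arm round with a fingertip until the lamp head points straight at that jar. Lift nothing, leave the lamp's base where it stands, and do not disturb the jars, the cork or the scraper.

Things in the scene. Friction and masses are not known exactly. Their poses are not given: they have to be found in the camera images.
- lamp: Cordless work lamp, about 1.8 kg, loose on a rubber shoe. Origin on the table under the arm's swivel axis; own +x straight ahead, +z up. Grey housing 170 x 108 mm (shoe 176 x 114, from 133 mm behind the origin to 43 mm ahead), flat top 86 mm above the table, battery behind to 180 mm. Steel mast, radius 11 mm, at the origin; toggle switch on top 85 mm behind it. No light is simulated.
- lamp_arm (a joint): Swing of the lamp arm about the upright mast, rad: 0 straight ahead along the lamp's own +x, positive anticlockwise seen from above, stops at -1.9 and 1.9. Stays where it is left; about 1 N at 120 mm from the mast moves it (0.12 N m of friction).
- lamp_pivot (a point): Point on the swivel axis at mid-height of the arm, 164 mm above the table. Its x axis points along the arm towards the lamp head. Black hub there of radius 19 mm, reaching 16 mm above and below this point. The arm is a level flat aluminium bar 14 mm wide and 18 mm high (155 to 173 mm above the table), free to push on from 20 to 120 mm out from the axis.
- lamp_head (a point): Middle of the white round lamp head (72 mm across, tilted, facing down and outwards) at the end of the arm, 160 mm from the swivel axis, 152 mm above the table (its lowest edge is about 120 mm above the table). Its x axis, taken level, is where the head points: from the mast straight out along the arm.
- switch (a joint): Toggle switch, rad: 0 = off (leaning 0.38 rad to the lamp's own -y side), 0.76 = on (leaning 0.38 rad to the lamp's +y side, where the green dot is on the housing). It stays where it is left; about 1 N at its tip moves it.
- switch_tip (a point): Rounded tip of the steel toggle bat, 34 mm from its hinge, up to 10 mm thick. It moves across the lamp (along the lamp's y), 119 mm above the table at both ends of its travel.
- switch_mount (a point): Foot of the toggle switch on the housing top, 86 mm above the table, 85 mm behind the mast; fixed to the lamp (same axes as the lamp). The hinge is 1 mm above it. A green dot 11 mm across lies 32 mm from it on the +y (on) side.
- mat_middle (a point): Middle of the top of the hard black silicone mat, 140 x 170 x 3 mm, fixed to the table. It lies to the left or to the right of the lamp.
- jar_mid (a point): The jar to be lit: small clear glass jar with a red twist cap, 56 mm across and 70 mm high, standing on the mat; this point is on its axis half-way up.
- spare_jar_mid (a point): The other glass jar, with a blue twist cap, same size, standing on the bare table on the other side of the lamp; half-way up its axis. To be left alone.
- scraper_mid (a point): Green plastic scraper, about 115 mm long, 46 mm wide, 10 mm high, lying on the mat next to the jar; point in its middle. To be left alone.
- cork_mid (a point): Cork stopper, 25 mm across the top and 32 mm high, standing near the blue-capped jar; point half-way up. To be left alone.
Not all that is in view belongs to the job. What is shaped like the part that bears jar_mid but orange, pink or yellow is not meant.

How it is judged:
By the outcome, as a careful person would: the job done as asked, in the order asked, and still so for the second after the job is handed in, with the robot touching nothing.
It also fails if it takes over 62 s, if anything falls off the work surface, if the arm or the gripper's body presses on something with over 40 N, if the wrist force passes 120 N, or if a joint passes its speed limit or range.

## Working session

There is one attempt and no reset: what is moved stays moved. The work goes in short steps, each a Python script; the robot and the scene stay as the last script left them, time stands still between calls to the robot, and variables do not carry over. Pictures are saved under pics/ and viewed, and the job is handed in when it is done.

```bash
ls; mkdir -p pics
python3 - <<'E'
from plant import arm, viewer
import cv2, pickle
for n in ("scene","top"):
    f=viewer.grab_frame(n); pickle.dump(f,open(f"pics/{n}0.pkl","wb"))
    cv2.imwrite(f"pics/{n}0.png",f["frame"][:,:,::-1])
    print(n,{k:f[k] for k in f if k not in("frame","depth")}, (f["depth"]>0).mean())
print(arm.read_state())
E
```

```text
pics
scene {'fx': 400.7514158391155, 'fy': 400.7514158391155, 'cx': 254.25938879164636, 'cy': 187.6998178036631, 'k1': -0.11346817741469357, 'xyz': array([ 1.04240679, -0.4076364 ,  0.75610608]), 'attitude': array([-2.14107923, -0.95967884,  0.44877197])} 0.9959360758463541
top {'fx': 352.80013035264534, 'fy': 352.80013035264534, 'cx': 250.02596593392033, 'cy': 189.78677949427026, 'k1': -0.09344637070424172, 'xyz': array([0.43017877, 0.04212838, 1.02913883]), 'attitude': array([-2.18230438,  2.19148058, -0.05644456])} 0.9960530598958334
{'t': 0.1, 'joint_pos': array([ 1.52822654,  0.5017771 , -0.42679643,  1.55134268,  0.2208146 ,
        1.13831509, -0.21029398]), 'qd': array([ 0.00047705, -0.00300998, -0.00122968, -0.00216012, -0.00058486,
        0.00216775,  0.00082463]), 'tau': array([-1.08364117e-02, -5.67869997e+01, -5.83884582e+00, -2.79913116e+01,
       -6.91921567e-02,  2.41281168e-02,  2.09643792e-05]), 'tcp_pos': array([ 0.19542706, -0.61925651,  0.22576783]), 'eef_rot': array([-3.10318536e+00, -4.78241249e-01,  3.55274483e-04]), 'ft_force': array([-0.15848513, -0.22705014,  0.62953083]), 'ft_torque': array([ 0.04911536, -0.04074809, -0.02601137]), 'width': 0.09184428782483206}
```

View pics/scene0.png

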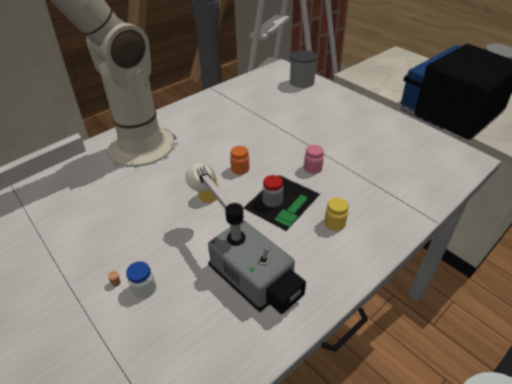

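View pics/top0.png

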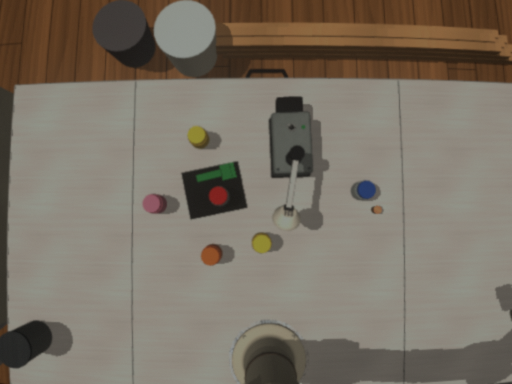

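In the scene view the lamp housing is at about (257,265), with its mast top at (235,213) and lamp head at (200,178). In the top view the mast is at (296,155) and the head at (287,217).

Jars that could be mistaken for the target, in top-view pixels:
- **Red cap on the black mat (218,196):** this is the one I choose, because it is red and stands on the mat.
- **Orange (212,255), pink (154,203), yellow (198,136) and (262,243):** decoys.
- **Blue (366,190):** the spare jar.

Next I'll check a close crop and measure.

```bash
cat > h.py <<'E'
import numpy as np, cv2, pickle
from scipy.spatial.transform import Rotation as R
def load(n): return pickle.load(open(f"pics/{n}.pkl","rb"))
def ray(f,uv):
    d=np.array([(uv[0]-f["cx"])/f["fx"],(uv[1]-f["cy"])/f["fy"]]); s=d.copy()
    for _ in range(30): s=d/(1+f["k1"]*(s@s))
    return R.from_rotvec(f["attitude"]).apply([s[0],s[1],1.])
def onz(f,uv,z):
    r=ray(f,uv); return f["xyz"]+r*(z-f["xyz"][2])/r[2]
def proj(f,p):
    c=R.from_rotvec(f["attitude"]).inv().apply(np.array(p)-f["xyz"]); s=c[:2]/c[2]
    s=s*(1+f["k1"]*(s@s)); return s*f["fx"]+[f["cx"],f["cy"]]
def tri(fa,a,fb,b):
    ra,rb=ray(fa,a),ray(fb,b); A=np.stack([ra,-rb],1)
    t=np.linalg.lstsq(A,fb["xyz"]-fa["xyz"],rcond=None)[0]
    p,q=fa["xyz"]+ra*t[0],fb["xyz"]+rb*t[1]; return (p+q)/2,np.linalg.norm(p-q)
def crop(f,x,y,w,h,k,name):
    cv2.imwrite(name,cv2.resize(f["frame"][y:y+h,x:x+w,::-1],None,fx=k,fy=k,interpolation=cv2.INTER_CUBIC))
E
python3 - <<'E'
from h import *
t,s=load("top0"),load("scene0")
crop(t,170,90,160,150,4,"pics/c1.png"); crop(s,170,150,180,160,4,"pics/c2.png")
E
```

```text
(no output)
```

View pics/c1.png

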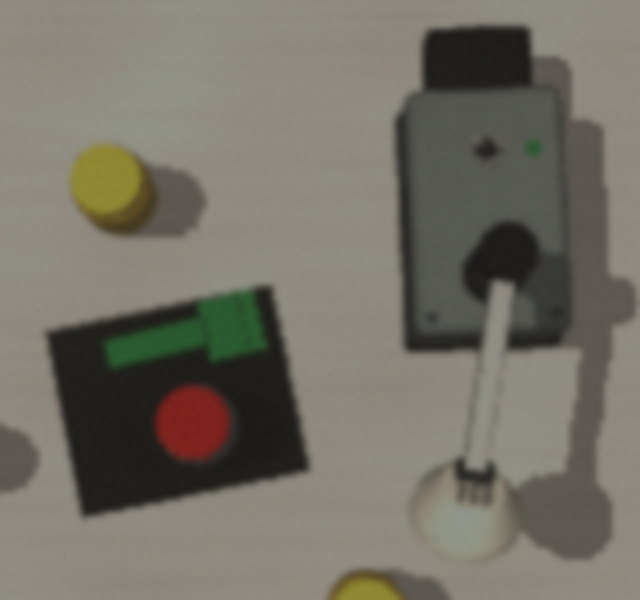

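View pics/c2.png

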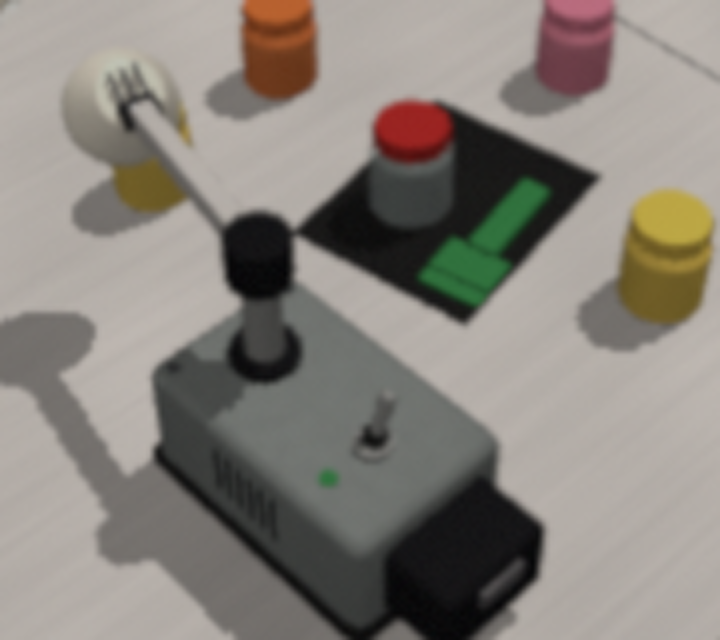

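The crop confirms the choice: the red-capped clear jar stands on the black mat, at top-view crop (193,424). The toggle at crop (485,148) leans away from the green dot at (533,147), so it is off. Now for the measurements.

```bash
cat >> h.py <<'E'
def cloud(f):
    v,u=np.mgrid[:384,:512]
    m=np.array([[f["fx"],0,f["cx"]],[0,f["fx"],f["cy"]],[0,0,1]])
    p=cv2.undistortPoints(np.stack([u.ravel(),v.ravel()],1).astype(float)[:,None],m,np.array([f["k1"],0,0,0]))[:,0]
    d=f["depth"].ravel()[:,None]
    P=np.hstack([p,np.ones((len(p),1))])*d
    return (R.from_rotvec(f["attitude"]).apply(P)+f["xyz"]).reshape(384,512,3)
def comps(mask,minA=10):
    n,l,st,c=cv2.connectedComponentsWithStats(mask.astype(np.uint8),connectivity=8)
    return [(c[i],st[i,4],l==i) for i in range(1,n) if st[i,4]>=minA]
E
cat > meas.py <<'E'
from h import *
import sys
t,s=load("top"+sys.argv[1]),load("scene"+sys.argv[1])
np.set_printoptions(precision=4,suppress=True)
for nm,f in(("top",t),("scene",s)):
    C=cloud(f); hsv=cv2.cvtColor(f["frame"],cv2.COLOR_RGB2HSV); H,S,V=[hsv[...,i].astype(int) for i in range(3)]
    box=(C[...,0]>.3)&(C[...,0]<1)&(abs(C[...,1])<.5)
    print(nm)
    red=box&((H<5)|(H>174))&(S>150)&(C[...,2]>.062)
    for c,a,m in comps(red): print(" red cap",c,a,"ray@.07",onz(f,c,.07),"cloud",C[m].mean(0))
    for c,a,m in comps(box&(H>100)&(H<130)&(S>120)&(C[...,2]>.06)): print(" blue",c,a,onz(f,c,.07))
    for c,a,m in comps(box&(H>45)&(H<85)&(S>80),4): print(" green",c,a,C[m].mean(0),onz(f,c,.086))
    for c,a,m in comps(box&(V<60)&(C[...,2]>.165)&(C[...,2]<.2)): print(" hub",c,a,onz(f,c,.18),C[m].mean(0))
    top=box&(C[...,2]>.08)&(C[...,2]<.092)
    for c,a,m in comps(top,200):
        r=cv2.minAreaRect(C[m][:,:2].astype(np.float32)); print(" housing top",a,r,C[m].mean(0))
    mat=box&(V<50)&(C[...,2]<.03)
    for c,a,m in comps(mat,200):
        print(" mat",a,C[m].mean(0),cv2.minAreaRect(C[m][:,:2].astype(np.float32)))
    for c,a,m in comps(box&(C[...,2]>.1)&(C[...,2]<.185),5):
        print(" high",c,a,C[m].mean(0),C[m].min(0),C[m].max(0))
E
python3 meas.py 0
```

```text
top
 red cap [217.9141 195.0586] 256 ray@.07 [0.4738 0.1376 0.07  ] cloud [0.473  0.1361 0.0849]
 blue [366.0905 189.4389] 221 [ 0.4873 -0.2685  0.07  ]
 green [303.  126.5] 8 [ 0.6582 -0.0945  0.0874] [ 0.6585 -0.0947  0.086 ]
 green [218.4888 173.2054] 448 [0.5394 0.1414 0.0172] [0.5319 0.1346 0.086 ]
 hub [296.3152 152.5435] 184 [ 0.5714 -0.0637  0.18  ] [ 0.5713 -0.0637  0.1804]
 hub [288.     208.2381] 21 [ 0.4363 -0.042   0.18  ] [ 0.4364 -0.0426  0.1742]
 housing top 1989 ((0.6168598532676697, -0.06294386088848114), (0.16773121058940887, 0.10749774426221848), 1.9292258024215698) [ 0.6216 -0.0614  0.0864]
 mat 1764 [0.4833 0.1625 0.0038] ((0.4920779764652252, 0.156679168343544), (0.13371074199676514, 0.1646450161933899), 11.856941223144531)
 high [288.8125 125.625 ] 16 [ 0.654  -0.0532  0.1145] [ 0.6512 -0.06    0.1047] [ 0.6573 -0.048   0.1213]
 high [289.4324 194.7403] 1036 [ 0.4693 -0.0464  0.1747] [ 0.3835 -0.0831  0.1022] [ 0.5903 -0.0067  0.1849]
scene
 red cap [272.9955 182.3258] 221 ray@.07 [0.4789 0.1368 0.07  ] cloud [0.4804 0.1354 0.0718]
 blue [137.85   271.7167] 36
[... 438 characters left out ...]
1122131), 1.4559451341629028) [ 0.6314 -0.0677  0.0855]
 mat 1125 [0.498  0.1509 0.0032] ((0.49495625495910645, 0.15571962296962738), (0.13561974465847015, 0.16496548056602478), 11.666398048400879)
 mat 265 [ 0.6451 -0.1143  0.0142] ((0.6343778967857361, -0.11556487530469894), (0.19418516755104065, 0.028631996363401413), 10.406780242919922)
 mat 355 [ 0.8506  0.0031 -0.0447] ((0.7615625858306885, 0.15578652918338776), (0.07916390895843506, 0.4682924747467041), 28.741992950439453)
 high [214.995  193.6542] 1394 [ 0.4951 -0.0566  0.1643] [ 0.386  -0.0831  0.1003] [ 0.5933 -0.0051  0.185 ]
 high [265.6905 251.7619] 42 [ 0.6595 -0.0545  0.1108] [ 0.6547 -0.0606  0.1001] [ 0.6633 -0.048   0.1186]
```

```bash
cat >> h.py <<'E'
O=np.array([.573,-.0642]); YAW=np.pi+.03; JAR=np.array([.4745,.137])
lx=np.array([np.cos(YAW),np.sin(YAW)]); ly=np.array([-lx[1],lx[0]])
def down(a):
    y=np.array([np.cos(a),np.sin(a),0]); z=np.array([0,0,-1.]); return R.from_matrix(np.stack([np.cross(y,z),y,z],1)).as_rotvec()
def L(x,y,z): return np.r_[O+lx*x+ly*y,z]
E
python3 - <<'E'
from h import *
from plant import arm
np.set_printoptions(precision=3,suppress=True)
a=np.arctan2(ly[1],ly[0]); print("a",a, "target",np.degrees(np.arctan2(*(JAR-O)[::-1])))
for z in (.25,.106):
  for y in(-.055,0): print(arm.ik(L(-.085,y,z),down(a)))
for th in np.radians([172,155,140,116]):
  u=np.array([np.cos(th),np.sin(th)]); n=np.array([u[1],-u[0]]) # motion dir (clockwise)
  for off in(0,np.pi):
    an=np.arctan2(n[1],n[0])+off
    print(np.degrees(th),off,arm.ik(np.r_[O+u*.085-n*.027,.158],down(an)))
try:
  arm.goto(L(-.085,-.055,.28),down(a)); arm.gripper_to(0.0)
except arm.PlanningError as e: print(e)
s=arm.read_state(); print(s["t"],s["tcp_pos"],s["joint_pos"],s["width"],s["ft_force"])
E
```

```text
a -1.540796326794897 target 116.08464264322427
[ 0.563  0.615 -0.897  1.497  0.492  1.268 -1.934]
[ 0.581  0.586 -0.79   1.487  0.427  1.247 -1.802]
[ 0.44   0.711 -0.686  1.62   0.514  0.998 -1.952]
[ 0.486  0.701 -0.63   1.609  0.472  0.989 -1.837]
172.0 0 [ 1.019  0.531 -1.145  1.991  0.581  0.997  1.022]
172.0 3.141592653589793 [ 0.782  0.381 -0.804  1.997  0.348  0.904 -1.916]
155.0 0 [ 0.967  0.518 -1.14   2.     0.569  0.989  0.68 ]
155.0 3.141592653589793 [ 0.737  0.375 -0.812  2.006  0.346  0.901 -2.266]
140.0 0 [ 0.912  0.524 -1.134  1.991  0.572  0.992  0.371]
140.0 3.141592653589793 [ 0.655  0.371 -0.77   1.997  0.329  0.899 -2.558]
116.00000000000001 0 [ 0.832  0.573 -1.139  1.945  0.614  1.026 -0.134]
116.00000000000001 3.141592653589793 [-0.499  0.342  0.534  1.986 -0.225  0.871 -2.532]
4.25 [ 0.656 -0.007  0.28 ] [ 0.583  0.603 -0.94   1.461  0.491  1.326 -1.931] 0.00045958179652307246 [ 0.639 -0.455 -0.15 ]
```

Run:
```python
from h import *
from plant import arm,viewer
np.set_printoptions(precision=4,suppress=True)
def ll(): 
    s=arm.read_state(); d=s["tcp_pos"][:2]-O; print(s["t"],"lamp x,y",d@lx,d@ly,s["tcp_pos"][2],s["ft_force"])
arm.move_straight(L(-.085,-.055,.106),feed=.12); ll()
r=arm.move_straight(L(-.085,-.004,.106),feed=.02,until_force=4); print(r); ll()
for n in ("scene","top"):
    f=viewer.grab_frame(n); pickle.dump(f,open(f"pics/{n}1.pkl","wb"))
crop(load("scene1"),170,150,180,160,4,"pics/c3.png")
```

```text
5.85 lamp x,y -0.0856541788942253 -0.055083175704231754 0.10693541015767452 [-0.3929 -0.0182  0.667 ]
True
7.2917 lamp x,y -0.08506965134082141 -0.02723762002078264 0.10629122954520716 [-0.653   0.7282  3.9128]
```

View pics/c3.png

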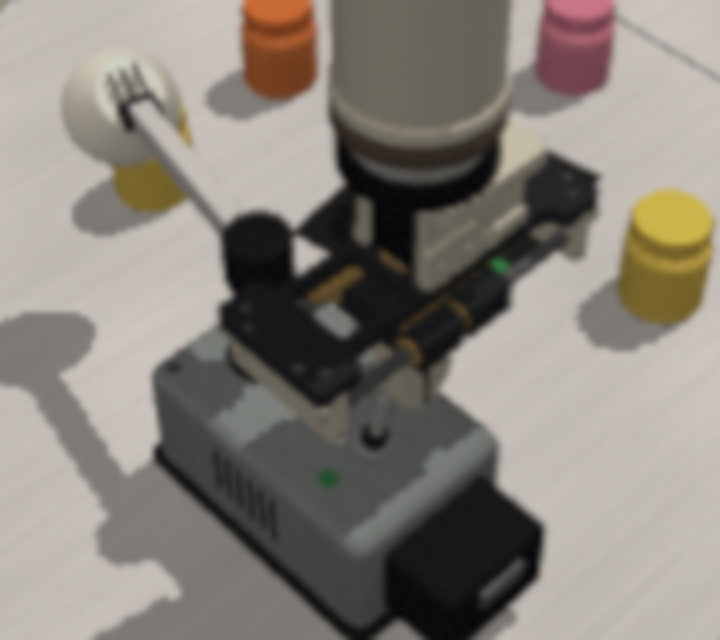

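Run:
```python
from h import *
crop(load("scene1"),225,210,75,60,10,"pics/c4.png")
```

```text
(no output)
```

View pics/c4.png

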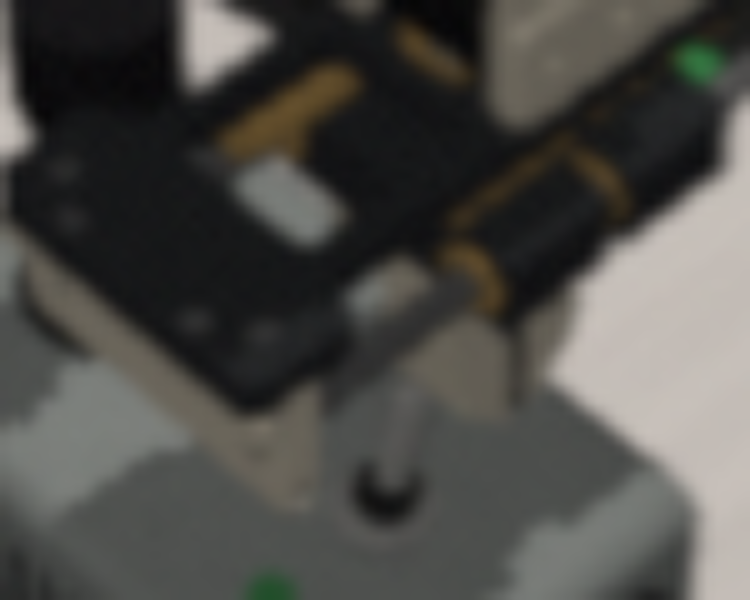

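Run:
```python
from h import *
np.set_printoptions(precision=3,suppress=True)
s=load("scene1");C=cloud(s)
for (x,y) in [(290,480),(200,400),(290,400),(100,330),(150,180),(480,390),(490,360),(540,350),(400,400),(410,380),(385,490),(270,210),(380,340),(440,300)]:
    u,v=round(x/10+225-.45),round(y/10+210-.45); P=C[v,u]; d=P[:2]-O
    print((x,y),P,"lamp",d@lx,d@ly)
```

```text
(290, 480) [ 0.699 -0.119  0.183] lamp -0.12416759579129204 0.05879157351805053
(200, 400) [ 0.682 -0.125  0.195] lamp -0.10695441402759237 0.06448833275007339
(290, 400) [ 0.698 -0.118  0.204] lamp -0.12323545403886907 0.05744153229599998
(100, 330) [ 0.648 -0.121  0.181] lamp -0.07289681187962946 0.05951117911751713
(150, 180) [ 0.65  -0.11   0.216] lamp -0.07580136584852631 0.04770371097932644
(480, 390) [ 0.67  -0.044  0.12 ] lamp -0.09712882499933717 -0.017724374264010426
(490, 360) [ 0.67  -0.041  0.127] lamp -0.09727851172344473 -0.020263610877342197
(540, 350) [ 0.67  -0.027  0.119] lamp -0.09777501031879483 -0.034493904145289425
(400, 400) [ 0.658 -0.055  0.116] lamp -0.08552267637664619 -0.006343340471590938
(410, 380) [ 0.658 -0.052  0.12 ] lamp -0.08545473440452997 -0.009235550678994058
(385, 490) [ 0.661 -0.063  0.096] lamp -0.08818275252233451 0.0019199189410159933
(270, 210) [ 0.581 -0.024  0.087] lamp -0.009393117980936384 -0.03981931493116139
(380, 340) [ 0.689 -0.088  0.188] lamp -0.11495363336592457 0.02749694092028959
(440, 300) [ 0.689 -0.074  0.189] lamp -0.11601674203531645 0.013104390096193737
```

The scene crop shows the shut fingers at crop (490,370) just touching the bat at (400,400), which has barely moved. The force is mostly upward, so the tapered finger is riding over the bat tip. I'll back off and push higher up with less overlap.

Run:
```python
from h import *
from plant import arm,viewer
np.set_printoptions(precision=3,suppress=True)
def ll(): 
    s=arm.read_state(); d=s["tcp_pos"][:2]-O; print(s["t"],"lamp y %.4f z %.4f"%(d@ly,s["tcp_pos"][2]),s["ft_force"])
ll()
arm.move_straight(L(-.085,-.034,.106),feed=.04); ll()
arm.move_straight(L(-.085,-.034,.113),feed=.04); ll()
y=-.034
while y<-.006:
    y+=.003
    r=arm.move_straight(L(-.085,y,.113),feed=.03,until_force=3); ll()
    if r: print("stop");break
f=viewer.grab_frame("scene"); pickle.dump(f,open("pics/scene2.pkl","wb"))
crop(f,225,210,75,60,10,"pics/c5.png")
```

```text
7.3917 lamp y -0.0278 z 0.1061 [-0.641  0.558  3.664]
7.7083 lamp y -0.0345 z 0.1053 [-0.473 -0.174 -0.264]
8.0333 lamp y -0.0338 z 0.1135 [-0.387  0.182  0.231]
8.2833 lamp y -0.0304 z 0.1128 [-0.029 -0.028 -0.462]
8.5333 lamp y -0.0275 z 0.1129 [ 0.174 -0.29   0.149]
8.7833 lamp y -0.0246 z 0.1129 [-0.215  0.704  1.203]
9.0333 lamp y -0.0218 z 0.1131 [-0.539 -0.436  0.457]
9.2833 lamp y -0.0193 z 0.1135 [-1.229  1.173  2.728]
9.5333 lamp y -0.0165 z 0.1140 [-2.226  1.298  7.125]
9.7833 lamp y -0.0133 z 0.1144 [-2.203  1.119  8.827]
10.0333 lamp y -0.0094 z 0.1140 [-0.333  0.494  5.649]
10.2833 lamp y -0.0062 z 0.1131 [0.689 0.449 2.099]
10.5333 lamp y -0.0034 z 0.1125 [-0.226 -0.048 -0.419]
```

View pics/c5.png

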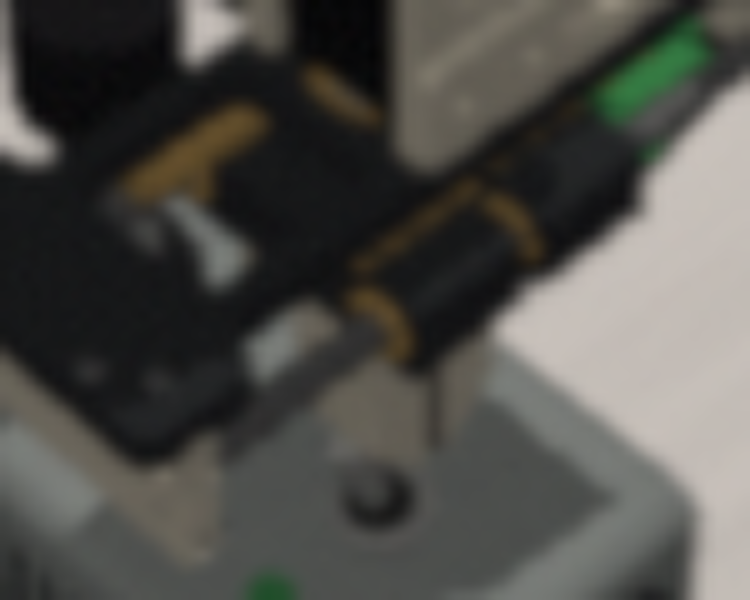

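The bat is hidden or end-on at crop (375,490), so I can't read its state. I'll lift clear and look.

Run:
```python
from h import *
from plant import arm,viewer
np.set_printoptions(precision=3,suppress=True)
arm.move_straight(L(-.085,-.0034,.17),feed=.1)
arm.move_straight(L(-.085,-.09,.22),feed=.2)
for n in("scene","top"):
    f=viewer.grab_frame(n); pickle.dump(f,open(f"pics/{n}3.pkl","wb"))
s=load("scene3")
crop(s,225,210,75,60,10,"pics/c6.png")
print(arm.read_state()["t"])
C=cloud(s)
d=(C[...,:2]-O); x,y=d@lx,d@ly
m=(abs(x+.085)<.012)&(abs(y)<.03)&(C[...,2]>.092)&(C[...,2]<.13)
for v,u in np.argwhere(m): print(u,v,"%.4f %.4f %.4f"%(x[v,u],y[v,u],C[v,u,2]))
```

```text
12.05
258 253 -0.0817 0.0097 0.1167
259 253 -0.0854 0.0104 0.1205
260 253 -0.0855 0.0077 0.1183
261 253 -0.0875 0.0068 0.1193
258 254 -0.0832 0.0111 0.1160
259 254 -0.0864 0.0114 0.1192
260 254 -0.0874 0.0095 0.1184
261 254 -0.0877 0.0070 0.1165
262 254 -0.0882 0.0047 0.1150
258 255 -0.0837 0.0116 0.1137
259 255 -0.0869 0.0118 0.1168
260 255 -0.0887 0.0108 0.1175
261 255 -0.0901 0.0093 0.1175
262 255 -0.0910 0.0074 0.1166
258 256 -0.0857 0.0135 0.1140
259 256 -0.0881 0.0130 0.1157
260 256 -0.0895 0.0115 0.1156
261 256 -0.0891 0.0084 0.1125
262 256 -0.0899 0.0064 0.1116
263 256 -0.0822 -0.0038 0.0956
259 257 -0.0864 0.0114 0.1095
260 257 -0.0891 0.0112 0.1118
261 257 -0.0898 0.0090 0.1105
262 257 -0.0907 0.0071 0.1096
263 257 -0.0883 0.0021 0.1030
264 257 -0.0857 -0.0034 0.0958
265 257 -0.0870 -0.0050 0.0956
260 258 -0.0874 0.0096 0.1056
261 258 -0.0901 0.0094 0.1079
262 258 -0.0887 0.0052 0.1029
263 258 -0.0895 0.0032 0.1018
264 258 -0.0886 -0.0005 0.0977
265 258 -0.0889 -0.0031 0.0957
259 259 -0.0805 0.0060 0.0927
261 259 -0.0885 0.0079 0.1017
262 259 -0.0905 0.0070 0.1028
263 259 -0.0909 0.0045 0.1010
264 259 -0.0895 0.0003 0.0959
265 259 -0.0918 -0.0003 0.0975
266 259 -0.0908 -0.0042 0.0931
261 260 -0.0866 0.0061 0.0951
262 260 -0.0885 0.0051 0.0960
263 260 -0.0882 0.0020 0.0929
264 260 -0.0903 0.0011 0.0940
265 260 -0.0913 -0.0008 0.0932
261 261 -0.0871 0.0066 0.0926
262 261 -0.0887 0.0053 0.0930
263 261 -0.0901 0.0038 0.0929
265 261 -0.0934 0.0013 0.0938
263 262 -0.0918 0.0054 0.0926
```

View pics/c6.png

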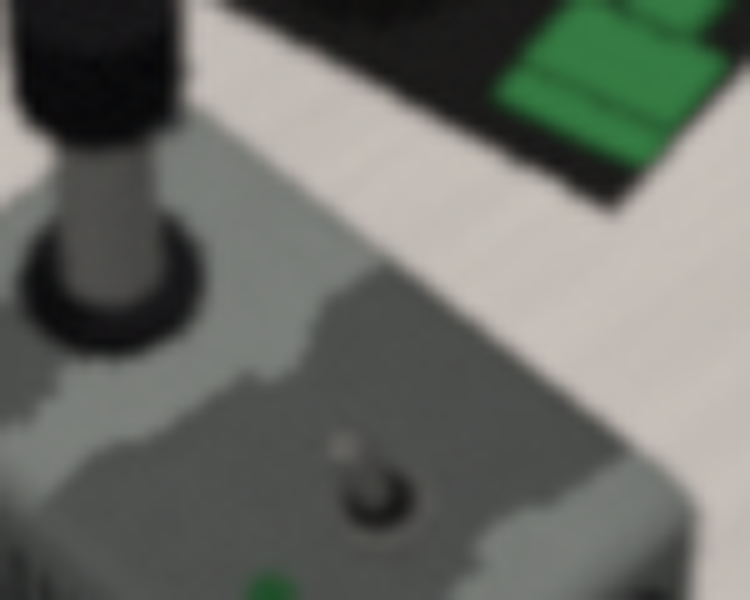

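Run:
```python
from h import *
np.set_printoptions(precision=2,suppress=True)
for n in("scene","top"):
  f=load(n+"0"); g=load(n+"3")
  print(n,"off pred",proj(f,L(-.085,-.0126,.119)),"on pred",*[proj(g,L(-.085,y,.087+.032/np.cos(.38)*np.cos(np.arcsin(y/.0345)))) for y in(.006,.0126)])
  crop(f,*( (235,235,50,40) if n=="scene" else (270,105,50,40)),10,f"pics/d_{n}0.png")
  crop(g,*( (235,235,50,40) if n=="scene" else (270,105,50,40)),10,f"pics/d_{n}3.png")
I=[cv2.imread(f"pics/d_{n}{k}.png") for n in("scene","top") for k in(0,3)]
o=np.vstack([np.hstack(I[:2]),np.hstack(I[2:])]); cv2.imwrite("pics/d.png",cv2.resize(o,(750,600)))
```

```text
scene off pred [267.02 247.26] on pred [260.43 251.6 ] [258.06 253.96]
top off pred [287.4  123.89] on pred [294.55 123.48] [296.98 123.58]
```

View pics/d.png

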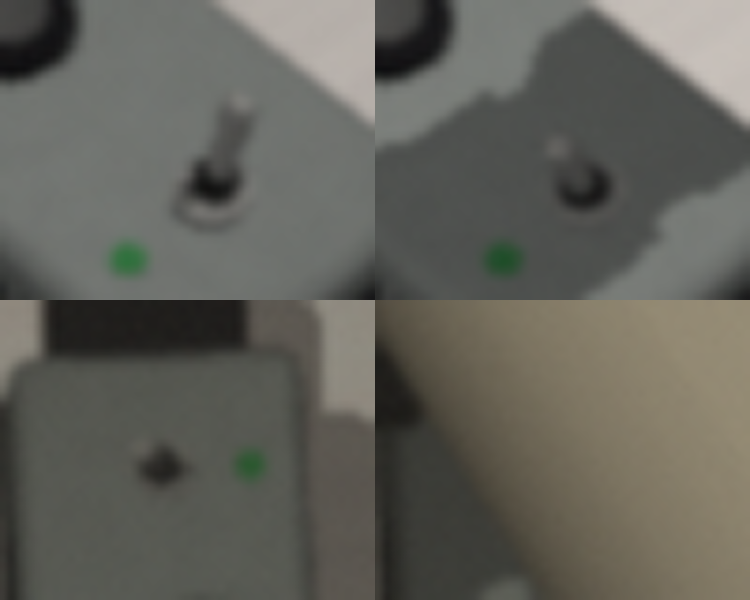

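Top-left is before and top-right after: the toggle now leans towards the green dot. The tip is at about (259,254) px and fully on should be about (258,255), so it may be slightly short. I'll push again lower, until it reaches the stop.

Run:
```python
from h import *
from plant import arm,viewer
np.set_printoptions(precision=3,suppress=True)
def ll(): 
    s=arm.read_state(); d=s["tcp_pos"][:2]-O; print(s["t"],"lamp y %.4f z %.4f"%(d@ly,s["tcp_pos"][2]),s["ft_force"])
arm.move_straight(L(-.085,-.03,.16),feed=.15)
arm.move_straight(L(-.085,-.03,.108),feed=.1); ll()
y=-.018
arm.move_straight(L(-.085,y,.108),feed=.05,until_force=4);ll()
while y<.012:
    y+=.003
    r=arm.move_straight(L(-.085,y,.108),feed=.03,until_force=4); ll()
    F=arm.read_state()["ft_force"]
    if r or abs(F[1])>3: print("stop",r);break
arm.move_straight(L(-.085,-.03,.108),feed=.1)
arm.move_straight(L(-.085,-.03,.17),feed=.15)
arm.move_straight(L(-.085,-.09,.22),feed=.2)
f=viewer.grab_frame("scene"); pickle.dump(f,open("pics/scene4.pkl","wb"))
crop(f,235,235,50,40,14,"pics/d4.png"); ll()
```

```text
13.4333 lamp y -0.0303 z 0.1077 [ 0.305 -0.068  0.658]
13.825 lamp y -0.0169 z 0.1083 [ 0.67  -0.248 -0.649]
14.075 lamp y -0.0148 z 0.1080 [-0.172 -0.315  0.341]
14.325 lamp y -0.0117 z 0.1080 [ 0.316 -0.251  0.8  ]
14.575 lamp y -0.0086 z 0.1080 [ 0.17   0.637 -0.218]
14.825 lamp y -0.0060 z 0.1080 [0.245 0.141 0.863]
15.075 lamp y -0.0049 z 0.1083 [-0.77   4.765  1.134]
stop False
16.65 lamp y -0.0884 z 0.2187 [-0.183 -0.817 -0.276]
```

View pics/d4.png

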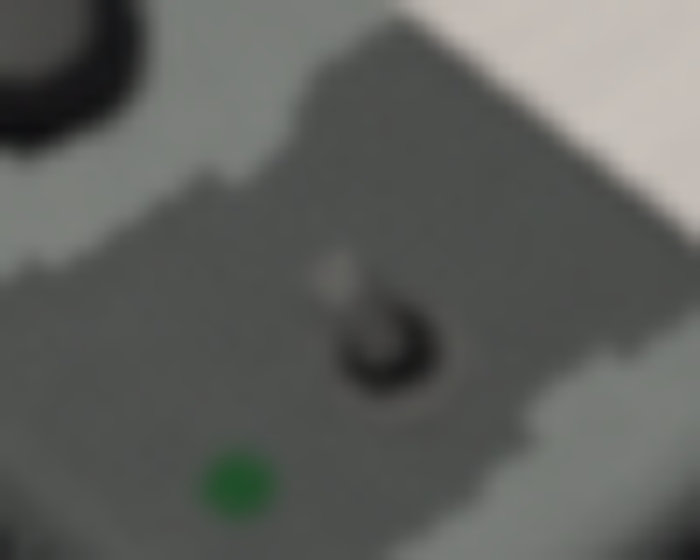

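The toggle met a hard stop: 4.8 N after 1 mm of travel, with the tip at (258.4,254.3) px. The switch is fully on. Next is the swing, with one shut fingertip pair pushing from the lamp's +y side, stopping short first.

```bash
cat >> h.py <<'E'
def pose(thd,off,z=.150,r=.085):
    th=np.radians(thd); u=np.array([np.cos(th),np.sin(th)]); n=np.array([u[1],-u[0]])
    return np.r_[O+u*r-n*off,z],down(np.arctan2(n[1],n[0]))
def barang(f):
    C=cloud(f); d=C[...,:2]-O; rr=np.hypot(d[...,0],d[...,1])
    m=(rr>.03)&(rr<.115)&(C[...,2]>.166)&(C[...,2]<.18)
    hsv=cv2.cvtColor(f["frame"],cv2.COLOR_RGB2HSV); m&=hsv[...,2]>90
    px=np.argwhere(m)[:,::-1]
    P=np.array([onz(f,p.astype(float),.173)[:2] for p in px])
    vx,vy,x0,y0=cv2.fitLine(P.astype(np.float32),cv2.DIST_HUBER,0,.001,.001).ravel()
    if np.dot([vx,vy],P.mean(0)-O)<0: vx,vy=-vx,-vy
    nn=np.array([-vy,vx]); return np.degrees(np.arctan2(vy,vx)),(np.array([x0,y0])-O)@nn,len(P)
E
python3 - <<'E'
from h import *
from plant import arm,viewer
np.set_printoptions(precision=3,suppress=True)
for n in("scene0","top0"): print(n,barang(load(n)))
A0=barang(load("top0"))[0]
s=arm.read_state()
arm.move_straight(np.r_[s["tcp_pos"][:2],.29],feed=.2)
p,o=pose(A0,.055); q=p.copy();q[2]=.29
arm.goto(q,o); arm.move_straight(p,feed=.15)
s=arm.read_state();print(s["t"],s["tcp_pos"],p,s["ft_force"],s["joint_pos"])
f=viewer.grab_frame("scene"); pickle.dump(f,open("pics/scene5.pkl","wb"))
crop(f,170,140,100,80,8,"pics/d5.png")
E
```

```text
scene0 (np.float32(169.51576), np.float64(0.003229976024282128), 200)
top0 (np.float32(170.4026), np.float64(0.0003003283297383439), 202)
20.9333 [ 0.481 -0.104  0.151] [ 0.48  -0.104  0.15 ] [ 0.079  0.159 -0.061] [ 1.042  0.521 -1.102  1.997  0.569  0.971  1.057]
```

View pics/d5.png

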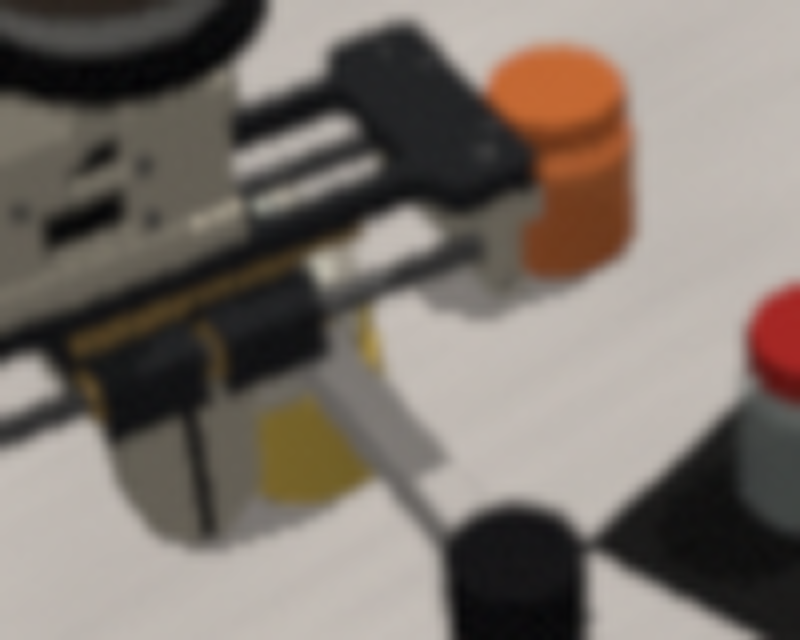

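The fingertips at crop (190,460) are beside the bar at (380,410), on the correct side and clear of the head. Now I'll sweep.

Run:
```python
from h import *
from plant import arm,viewer
np.set_printoptions(precision=3,suppress=True)
A0=170.4
p,o=pose(A0,.03); arm.move_straight(p,frame=o,feed=.06)
th=A0
for th in np.arange(A0-3,121.5,-6):
    p,o=pose(th,.020); arm.move_straight(p,frame=o,feed=.06)
    s=arm.read_state(); F=s["ft_force"]; print("%.1f t%.2f"%(th,s["t"]),F)
    if np.linalg.norm(F)>8: print("abort");break
for n in("scene","top"):
    f=viewer.grab_frame(n); pickle.dump(f,open(f"pics/{n}6.pkl","wb"))
    try: print(n,barang(f))
    except Exception as e: print(e)
crop(load("scene6"),170,110,200,150,4,"pics/d6.png")
```

```text
167.4 t21.94 [ 0.34  -1.081 -0.365]
161.4 t22.24 [-0.99  -1.048  0.124]
155.4 t22.54 [-0.571  0.083  0.34 ]
149.4 t22.84 [-0.729 -0.544 -0.31 ]
143.4 t23.14 [-0.491  0.03  -0.094]
137.4 t23.44 [ 0.052 -0.271  0.346]
131.4 t23.74 [ 0.342 -0.699  0.493]
125.4 t24.04 [-0.073  0.178  0.166]
scene (np.float32(121.86879), np.float64(-0.0006073914219021298), 252)
OpenCV(4.12.0) /io/opencv/modules/imgproc/src/linefit.cpp:618: error: (-215:Assertion failed) npoints2 >= 0 || npoints3 >= 0 in function 'fitLine'
```

View pics/d6.png

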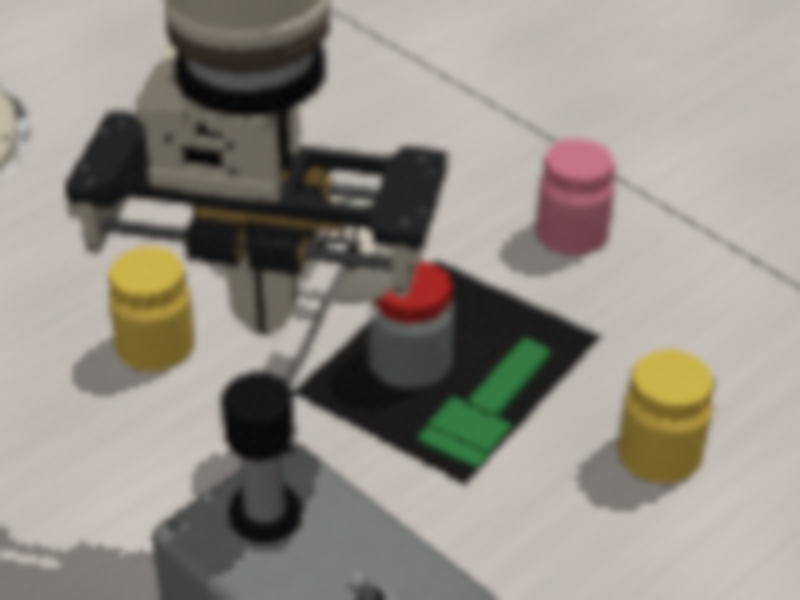

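The bar now reads about 121.9° against a target of about 116°. I'll push a bit further, then retreat so both cameras can see the lamp.

```bash
python3 - <<'E'
from h import *
from plant import arm,viewer
np.set_printoptions(precision=3,suppress=True)
p,o=pose(120.6,.020); arm.move_straight(p,frame=o,feed=.03)
print(arm.read_state()["ft_force"])
p,o=pose(120.6,.055); arm.move_straight(p,feed=.08)
p[2]=.30; arm.move_straight(p,feed=.2)
arm.goto([.30,-.38,.32],o)
print(arm.read_state()["t"])
for n in("scene","top"):
    f=viewer.grab_frame(n); pickle.dump(f,open(f"pics/{n}7.pkl","wb")); print(n,barang(f))
cv2.imwrite("pics/e7.png",np.vstack([cv2.resize(load(n+"7")["frame"][90:270,120:400,::-1],None,fx=1.6,fy=1.6,interpolation=cv2.INTER_CUBIC) for n in("scene","top")]))
E
python3 meas.py 7
```

```text
[-0.615  1.014  0.149]
27.5167
scene (np.float32(117.28874), np.float64(-0.003565648647596191), 199)
top (np.float32(117.50102), np.float64(-0.0004474272675435023), 202)
top
 red cap [217.9141 195.0586] 256 ray@.07 [0.4738 0.1376 0.07  ] cloud [0.4734 0.1366 0.081 ]
 blue [366.0905 189.4389] 221 [ 0.4873 -0.2685  0.07  ]
 green [303.  126.5] 8 [ 0.6583 -0.0946  0.0869] [ 0.6585 -0.0947  0.086 ]
 green [215.6548 172.874 ] 365 [0.5404 0.1496 0.0165] [0.5328 0.1422 0.086 ]
 hub [296.6393 152.5738] 183 [ 0.5713 -0.0645  0.18  ] [ 0.5713 -0.0645  0.1803]
 hub [246.6364 178.0455] 22 [0.5097 0.0572 0.18  ] [0.5101 0.0573 0.1749]
 housing top 1953 ((0.6166489124298096, -0.06269101798534393), (0.16780927777290344, 0.10829079151153564), 1.7671605348587036) [ 0.6217 -0.0628  0.0864]
 mat 1444 [0.4778 0.1778 0.0038] ((0.49222105741500854, 0.1567302793264389), (0.13374537229537964, 0.1636049747467041), 11.659884452819824)
 high [294.8 125.5] 20 [ 0.6548 -0.0692  0.1127] [ 0.6518 -0.0774  0.1001] [ 0.6588 -0.0626  0.1222]
 high [258.5206 172.1457] 1043 [0.5245 0.0283 0.1745] [ 0.4671 -0.0826  0.10
[... 506 characters left out ...]
 0.10807681828737259), 2.0231704711914062) [ 0.6313 -0.0673  0.0855]
 mat 1130 [0.4982 0.1511 0.0032] ((0.4950564205646515, 0.15615470707416534), (0.13478077948093414, 0.1659902185201645), 11.49113941192627)
 mat 269 [ 0.6447 -0.1145  0.0141] ((0.635278046131134, -0.11524393409490585), (0.1924324929714203, 0.02741321176290512), 10.095863342285156)
 mat 358 [ 0.8502  0.0035 -0.0465] ((0.7609653472900391, 0.1569012999534607), (0.07922611385583878, 0.4705914855003357), 28.740589141845703)
 high [250.3962 191.5076] 1373 [0.5437 0.0079 0.1642] [ 0.4729 -0.0833  0.1002] [0.5931 0.1113 0.185 ]
 high [259.8387 256.0323] 31 [ 0.6607 -0.0716  0.1123] [ 0.6548 -0.0766  0.1009] [ 0.664  -0.066   0.1196]
```

View pics/e7.png

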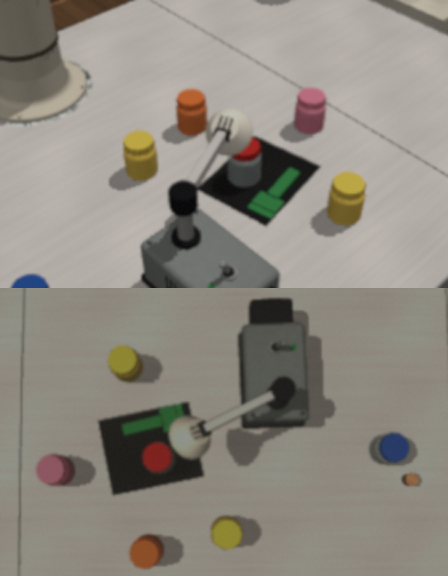

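Run:
```python
from h import *
from scipy.optimize import least_squares
def circ(f,mask,z,r0):
    cs,_=cv2.findContours(mask.astype(np.uint8),cv2.RETR_EXTERNAL,cv2.CHAIN_APPROX_NONE); c=max(cs,key=cv2.contourArea)[:,0].astype(float)
    P=np.array([onz(f,p,z)[:2] for p in c]); m=P.mean(0); away=m-f["xyz"][:2]; away/=np.linalg.norm(away)
    P=P[(P-m)@away>-.006]
    return least_squares(lambda q:np.hypot(*(P-q[:2]).T)-q[2],[*m,r0],loss="soft_l1",f_scale=.001).x
for n in("top0","scene0"):
    f=load(n);C=cloud(f);hsv=cv2.cvtColor(f["frame"],cv2.COLOR_RGB2HSV);H,S,V=[hsv[...,i].astype(int) for i in range(3)]
    box=(C[...,0]>.4)&(C[...,0]<.62)&(C[...,1]<.25)&(C[...,1]>-.12)
    j=circ(f,box&((H<5)|(H>174))&(S>140),.073,.028)
    h=circ(f,box&(V<60)&(C[...,2]>.15)&(C[...,0]>.54),.18,.019)
    for m in(h[:2],O): print(n,j,h,np.degrees(np.arctan2(*(j[:2]-m)[::-1])))
```

```text
top0 [0.47380991 0.13854519 0.02446215] [ 0.57159774 -0.0644074   0.01746026] 115.72597520123982
top0 [0.47380991 0.13854519 0.02446215] [ 0.57159774 -0.0644074   0.01746026] 116.06950885872165
scene0 [0.4811014  0.13642027 0.02497005] [ 0.57832718 -0.0680247   0.01799485] 115.43387540685109
scene0 [0.4811014  0.13642027 0.02497005] [ 0.57832718 -0.0680247   0.01799485] 114.61120631549426
```

The jar bearing from the mast is about 115.7° (115.4–116.1° across fits), and the bar is at 117.4°. A small final nudge will close that gap.

```bash
python3 - <<'E'
from h import *
from plant import arm,viewer
np.set_printoptions(precision=3,suppress=True)
p,o=pose(120.6,.05); q=p.copy(); q[2]=.30
arm.goto(q,o); arm.move_straight(p,feed=.15)
p,o=pose(120.6,.024); arm.move_straight(p,frame=o,feed=.06)
p,o=pose(118.9,.020); arm.move_straight(p,frame=o,feed=.02); arm.hold(.2)
s=arm.read_state(); print(s["ft_force"],s["tcp_pos"]-p)
p,o=pose(118.9,.055); arm.move_straight(p,feed=.08)
p[2]=.30; arm.move_straight(p,feed=.2)
arm.goto([.30,-.38,.32],o)
print(arm.read_state()["t"])
for n in("scene","top"):
    f=viewer.grab_frame(n); pickle.dump(f,open(f"pics/{n}8.pkl","wb")); print(n,barang(f))
cv2.imwrite("pics/e8.png",np.vstack([cv2.resize(load(n+"8")["frame"][90:270,120:400,::-1],None,fx=1.6,fy=1.6,interpolation=cv2.INTER_CUBIC) for n in("scene","top")]))
E
python3 meas.py 8 | grep -E "top|red|blue|green|hub|high"
```

```text
[-1.179 -0.838 -1.549] [-0. -0. -0.]
34.5333
scene (np.float32(114.845665), np.float64(-0.0025271714751344734), 196)
top (np.float32(115.71496), np.float64(-0.00020403433402881594), 206)
top
 red cap [217.9141 195.0586] 256 ray@.07 [0.4738 0.1376 0.07  ] cloud [0.4733 0.1365 0.0809]
 blue [366.1182 189.4136] 220 [ 0.4874 -0.2686  0.07  ]
 green [303.     126.7143] 7 [ 0.6574 -0.0944  0.088 ] [ 0.6579 -0.0947  0.086 ]
 green [214.6637 172.9558] 339 [0.5397 0.1522 0.0202] [0.5326 0.1449 0.086 ]
 hub [296.5833 152.6333] 180 [ 0.5711 -0.0644  0.18  ] [ 0.5711 -0.0643  0.1802]
 hub [245.7391 177.    ] 23 [0.5122 0.0594 0.18  ] [0.5128 0.0595 0.1741]
 housing top 1946 ((0.6165904402732849, -0.06297595798969269), (0.16695091128349304, 0.10785333067178726), 1.9049865007400513) [ 0.6218 -0.0626  0.0864]
 high [294.8 125.5] 20 [ 0.6549 -0.0692  0.1123] [ 0.652  -0.0769  0.1002] [ 0.6601 -0.0631  0.1213]
 high [258.0164 171.0597] 1038 [0.5272 0.0295 0.1743] [ 0.4719 -0.0829  0.1009] [0.5903 0.1106 0.1846]
 red cap [276.7674 184.4186] 86 ray@.07 [0.4915 0.1384 0.07  ] cloud [0.4918 0.1381 0.0704]
 blue [137.7843 271.7115] 357 [ 0.4954 -0.2703  0.07  ]
 green [290.6444 211.1402] 478 [0.5428 0.1417 0.0088] [0.5946 0.0844 0.086 ]
 green [251.5    269.2857] 14 [ 0.6595 -0.0937  0.0865] [ 0.6592 -0.0934  0.086 ]
 hub [234.0043 211.5368] 231 [ 0.5814 -0.07    0.18  ] [ 0.5792 -0.0683  0.1772]
 housing top 2755 ((0.6195622086524963, -0.06321102380752563), (0.1699412763118744, 0.10780500620603561), 1.9282549619674683) [ 0.6315 -0.0675  0.0855]
 high [251.4813 191.677 ] 1390 [0.5458 0.0094 0.1642] [ 0.4764 -0.0832  0.1004] [0.5935 0.111  0.1849]
 high [259.9375 256.0938] 32 [ 0.6608 -0.0715  0.1122] [ 0.6554 -0.076   0.1003] [ 0.665  -0.0641  0.1192]
```

View pics/e8.png

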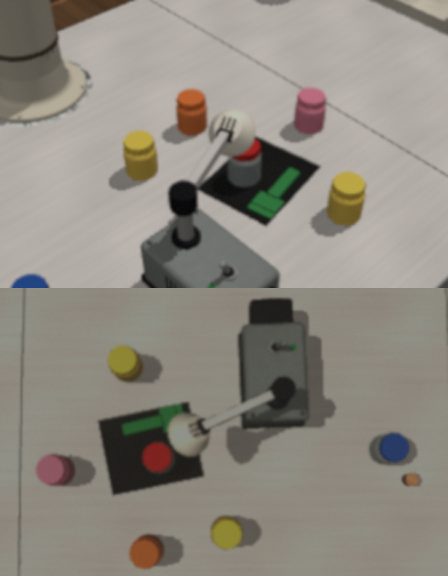

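In the top view the bar is at 115.7° and the jar bearing is 115.7°. The switch is on, and the lamp, jars, scraper and cork are where they were. Handing in.

```bash
python3 -c "
from plant import arm
arm.hand_in(); print(arm.read_state()['t'])"
```

```text
the job is handed in; nothing more can be done
the job is handed in; nothing more can be done
```

The lamp is switched on and its head points at the red-capped jar on the black mat. I handed the job in just after 34.5 s, with the gripper well clear of everything.

- **Switch:** The first push stopped early because the tapered fingertips pressed down on the toggle tip. A second push, higher up, flipped it over but may have left it slightly short, with up to 8.8 N upward on the tool. A third push met the end stop (4.8 N, no further travel), so I take it as fully on. Later images still show it leaning to the green dot.
- **Swing arm:** I pushed the bar round with the shut fingertips, then gave it a small final nudge. The top view puts it at 115.7°, against a jar bearing of 115.7°. The scene view gave 114.8° against 114.6–115.4°, so the two cameras differ by about 1°, but each shows arm and jar aligned to within about 0.6°.
- **Everything else:** The lamp base, the red- and blue-capped jars and the scraper measured the same before and after, within about 1 mm; the top view sees less of the scraper now because the head overhangs it. I checked the cork only by eye, and it looks unmoved.

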